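# Put the margin stop in the parts tin and close the lid

## Task

Put the margin stop into the open round tin on the turntable, then close the tin with the one lid that fits it, pressed or set fully home so that its rim lies flat on the tin all round. Leave the tin standing on the base plate, closed, with the stop inside.

Things in the scene. Friction and masses are not known exactly. Their poses are not given: they have to be found in the camera images.
- tin: Loose open round tin, bare metal, 0.6 kg, 122 mm outside and 116 mm inside diameter, 54 mm high, floor 4 mm thick. It stands mouth up near the middle of the grey base plate (200 x 170 mm, top 41 mm above the counter, 20 mm ears at its corners) on the iron turntable, which spins at a light touch. Origin: centre of the tin's underside; z up.
- stop_center (a point): Centre, half-way up, of the loose nickel-plated margin stop on the counter: a block 40 mm long (x), 18 wide (y), 24 high, with a narrower tab near its +x end rising 12 mm more (36 overall; this point is 18 mm above its underside). 70 g. z up. Pinch it across the 18 mm. The round stepped nickel knob near it (34 mm across) is not it.
- lid_knob (a point): Grip point on the knob of the fitting lid: round bare-metal disc 136 mm wide, 4 thick; below, a tapered plug 8 deep, 102 to 92 wide; on top, a round knob 20 wide (rim 23), 40 tall. Point on the axis, 34 mm above the plug's underside, 22 above the disc; 80 above the tin's underside when seated. z up. 160 g. Two other lids lie about: 72 mm round and 110 x 90 oblong.
Things that resemble listed ones, but are neither listed nor needed, are in the scene too. What is shaped like the part that bears stop_center but red is not meant.

How it is judged:
By the outcome, as a careful person would: the job done as asked, in the order asked, and still so for the second after the job is handed in, with the robot touching nothing.
It also fails if it takes over 56 s, if anything falls off the work surface, if the arm or the gripper's body presses on something with over 40 N, if the wrist force passes 120 N, or if a joint passes its speed limit or range.

## Robot

A 6-joint arm with a two-finger parallel gripper is mounted at the origin on the work surface. World frame = base frame: x ahead of the robot, y to its left, z up, the work surface at z = 0. Lengths are in mm, angles in rad, forces in N, time in s.
With the tool pointing down it reaches from about 350 to 975 mm from the base axis. Payload 7.1 kg.
Tool frame: the origin (TCP) lies at the very end of the fingers, on their centre line; the grasp point (between the pads) lies tcp_to_grasp behind it (tcp_to_grasp is the distance from the TCP to the grasp point, in mm); z points along the fingers, x is the direction in which the jaws open and shut, and the axes are right-handed (so a half turn about z gives the same grasp; the last joint's range is limited). The gripper opens to 88 mm and grips with 3 to 60 N. Pads are 20 mm wide; open, the fingers measure 115 mm over their backs; the gripper's body (75 mm by 178 mm) begins 61 mm behind the grasp point.
Start: joints at [-1.136, 0.423, 1.63, -0, 1.089, -0.019], TCP at [274.004, -561.717, 222.675] pointing down, gripper open.
Joint ranges: [-3, 3], [-0.9, 2.11], [0.09, 2.58], [-1.31, 4.45], [0.11, 2.69], [-2.54, 2.54]. Speed limits (rad/s): [2.39, 2.39, 3.01, 3.14, 3.14, 3.14].

## Interface

Orientations are given as a rotation vector (axis times angle).
In Python, from workcell import get_obs, get_image, close_job, recognise, mark_of, tcp_to_grasp gives the robot as it stands. The module is installed in compiled form; this text tells all that it offers.
- The arm moves only by the tool move_arm, never from a script. Its argument "motion" is a list of rows, each a list of 7 numbers: the shift along the world's x, y, z in mm, then the turn, a rotation vector about the world's x, y, z in rad, then the finger opening in mm, from 0 to 87.8. A call has 1 to 5 rows; each row is the pose to reach, as a shift and turn from the pose commanded when the call began; what a row does not reach only later rows make up. A row lasts 1/12 s, in which the tool goes at most 41.7 mm and 7.16 degrees, less where a joint would pass 70% of its speed; a pose out of reach is approached as far as the arm can. A call with a gripper value outside its range is refused whole. The fingers move at their own pace and stop on an object; the grip force is fixed at half the most. Time passes only in rows, so rows that repeat a pose let the fingers close. It gives the time, the measured TCP pose, the force and the opening at its end, in the units of the state.
- get_obs(): the state, without advancing time (a new reading comes with each control period).
- get_image(name): name is "scene" or "top" or "wrist"; returns a dict with "color" (400x640x3 uint8, red, green, blue), "mtx" (3x3 intrinsics, pixels), "camera_from_world" (4x4, takes a point from world to camera coordinates). Camera axes: x right, y up, looking along -z (the intrinsics and any distortion apply to the point x, -y, -z); pixel columns grow to the right and rows downward; lengths in mm; the calibration is good to about 2 mm. A picture is of the moment at which its call begins. There is no depth.
- close_job(): hands the job in, once; it reports no verdict.
Trained networks look in a picture, given as the dict that the camera call returned (one of the last four; its "shot" number tells which), for a name from the list of things; names that differ only in an ending like _2 or _b are one class to them, and where a whole thing is asked for, a point or a joint stands for the part that bears it (a point fixed in the world has none). Each returns a list of dicts, best first, with "p" (0 to 1); they miss things now and then, are a little off and sometimes report something else, mostly with a low value. They report only what shows in the picture. A call takes as long as a camera call. They do not tell look-alikes from the thing itself.
- recognise(picture, label): "bbox" ([centre column, centre row, width, height] in pixels, round what is visible of it).
- mark_of(picture, label): "location" ([row, column] in pixels: a listed point, or the origin of a listed thing).
The state is a dict: "t": time; "qpos": joint angles; "qvel": joint speeds; "joint_torque": joint torques, N m; "ee_pos": TCP position; "orientation": TCP orientation; "ft_force": force on the tool from outside, world axes, zero at the start; "moment": the same for the moment, N m; "width": finger opening in mm.
Only numpy, scipy, OpenCV 4.12 (cv2) and the standard library are available. Lean on these libraries where they do the work, as an engineer would, in place of code of your own. Each camera call takes 0.05 s, during which the arm holds its last target. There are 200 camera calls.

## Working session

There is one attempt and no reset: what is moved stays moved. The work goes in short steps, Python scripts to look and compute and a tool call to move; the robot and the scene stay as the last step left them, time stands still between calls to the robot, and variables do not carry over. Pictures are saved under pics/ and viewed, about 8 in all and at most 12, crops included, and the job is handed in when it is done.

Besides the shell and the picture viewer there is one more tool, called after "Request:" as name(argument=value, ...), one argument or row to a line, values as JSON. move_arm: Moves the arm, as the interface text tells. Its arguments: {"type":"object","properties":{"motion":{"type":"array"}},"required":["motion"]}

```bash
mkdir -p pics
cat > h.py <<'E'
import numpy as np, cv2
from workcell import *
def save(im,n,crop=None,s=1):
    c=im["color"][:,:,::-1]
    if crop: c=c[crop[1]:crop[3],crop[0]:crop[2]]
    cv2.imwrite("pics/"+n,cv2.resize(c,None,fx=s,fy=s,interpolation=cv2.INTER_CUBIC))
def ray(im,u,v):
    T=im["camera_from_world"];K=im["mtx"]
    d=np.array([(u-K[0,2])/K[0,0],-(v-K[1,2])/K[1,1],-1.])
    R=T[:3,:3];return -R.T@T[:3,3],R.T@d
def onz(im,u,v,z):
    c,d=ray(im,u,v);return (c+d*(z-c[2])/d[2]).round(1)
def tri(ps):
    A=np.zeros((3,3));b=np.zeros(3)
    for im,u,v in ps:
        c,d=ray(im,u,v);d=d/np.linalg.norm(d);P=np.eye(3)-np.outer(d,d);A+=P;b+=P@c
    return np.linalg.solve(A,b).round(1)
def proj(im,p):
    T=im["camera_from_world"];q=T[:3,:3]@p+T[:3,3];q=im["mtx"]@np.array([q[0],-q[1],-q[2]]);return (q[:2]/q[2]).round(1)
E
python3 - <<'E'
from h import *
I={n:get_image(n) for n in("scene","top")}
for n,i in I.items():
    save(i,n+"0.png",s=1.25)
    print(n,i.keys(),i["mtx"].tolist(),(-i["camera_from_world"][:3,:3].T@i["camera_from_world"][:3,3]).round())
    for l in("tin","stop_center","lid_knob"):
        print(l,[(np.round(r["location"]).tolist(),round(r["p"],2)) for r in mark_of(i,l)][:4],[(np.round(r["bbox"]).tolist(),round(r["p"],2)) for r in recognise(i,l)][:4])
print(tcp_to_grasp,get_obs())
E
```

```text
scene dict_keys(['color', 'mtx', 'camera_from_world', 'shot']) [[417.3900738491335, 0.0, 315.93078463590103], [0.0, 417.3900738491335, 198.16746533268196], [0.0, 0.0, 1.0]] [1146. -411.  589.]
tin [([217.0, 364.0], 0.95)] [([365.0, 209.0, 58.0, 50.0], 0.86)]
stop_center [([221.0, 173.0], 0.56), ([223.0, 213.0], 0.55), ([206.0, 240.0], 0.43)] [([240.0, 207.0, 14.0, 21.0], 0.61), ([172.0, 222.0, 21.0, 17.0], 0.54), ([212.0, 220.0, 18.0, 18.0], 0.51)]
lid_knob [([156.0, 397.0], 0.78), ([220.0, 213.0], 0.15)] [([397.0, 162.0, 46.0, 26.0], 0.79)]
top dict_keys(['color', 'mtx', 'camera_from_world', 'shot']) [[404.2057908492937, 0.0, 317.0610333952702], [0.0, 404.2057908492937, 190.47239421092115], [0.0, 0.0, 1.0]] [ 296.   -4. 1196.]
tin [([165.0, 296.0], 0.7)] [([297.0, 162.0, 38.0, 46.0], 0.63)]
stop_center [([247.0, 418.0], 0.6), ([237.0, 370.0], 0.5), ([231.0, 393.0], 0.39)] [([370.0, 239.0, 7.0, 16.0], 0.54), ([421.0, 247.0, 16.0, 12.0], 0.47), ([207.0, 236.0, 48.0, 50.0], 0.32)]
lid_knob [([235.0, 204.0], 0.56)] [([209.0, 238.0, 48.0, 50.0], 0.62)]
18.700000000000003 {'t': 0.7, 'qpos': array([-1.13595298e+00,  4.23068707e-01,  1.62992807e+00,  1.32703504e-05,
        1.08863111e+00, -1.89835009e-02]), 'qvel': array([ 0.0007831 , -0.00048305, -0.0015235 ,  0.0006531 , -0.00067952,
       -0.00041657]), 'joint_torque': array([ 6.49138728e-04, -5.44420409e+01, -2.74003619e+01,  6.44225115e-02,
        1.67565857e-02, -4.30517241e-05]), 'ee_pos': array([ 274.02398608, -561.68140507,  222.68356447]), 'orientation': array([-2.66422621e+00,  1.66472831e+00,  3.62935950e-05]), 'ft_force': array([-1.15476793, -0.04968092, -0.34034613]), 'moment': array([-0.01613268, -0.02230539, -0.02424237]), 'width': 88.16947875600378}
```

View pics/scene0.png

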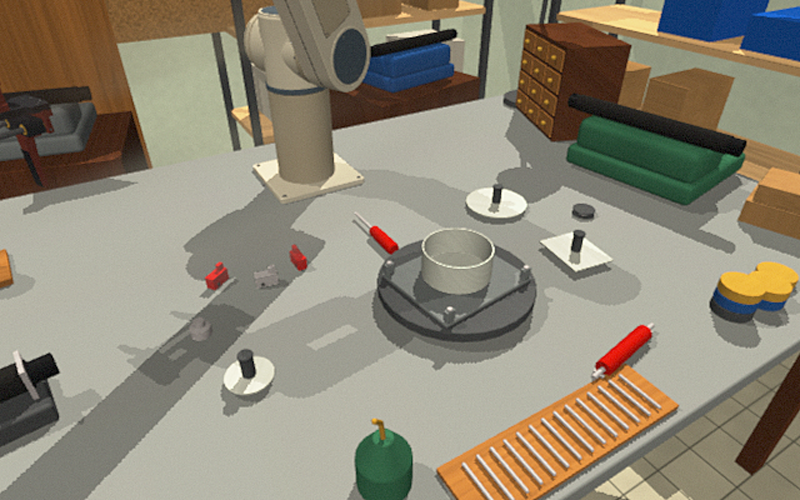

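View pics/top0.png

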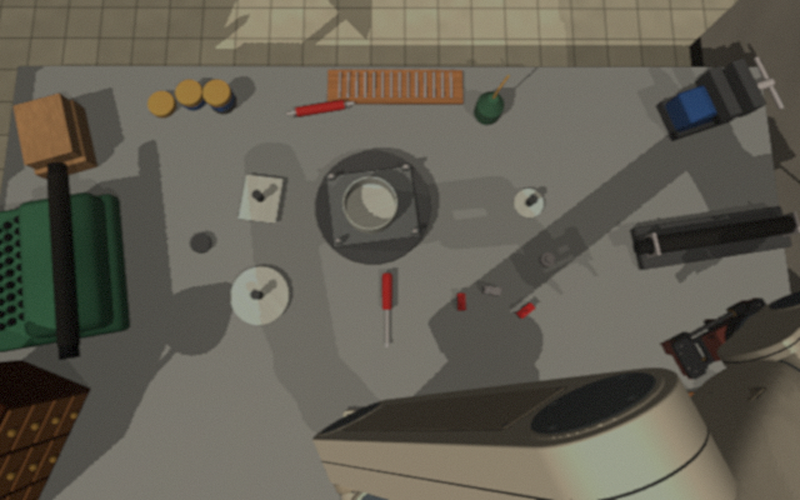

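The scene view (800 px wide) shows the tin at (457,260) and the nickel stop at (266,278), with red look-alikes at (217,277) and (298,258). The stepped nickel knob is at (200,328). The lids are large round at (496,202), oblong at (577,250) and small round at (249,375). In the top view the stop is at (491,290) and the large lid at (260,295). The grey stop between the two red ones and the largest round lid fit the description. I'll check both in enlarged crops.

Run:
```python
from h import *
s=get_image("scene");t=get_image("top")
print("tin",tri([(s,364,217),(t,296,165)]),onz(s,364,217,41),onz(t,296,165,41))
print("stop",tri([(s,213,222),(t,393,231.5)]),onz(s,213,222,18),onz(t,393,231.5,18))
print("lid",tri([(s,397,156),(t,204,235)]),onz(s,397,156,34),onz(t,204,235,34))
# lid disc centre, table contacts
print("liddisc",onz(t,208,236,10), onz(s,397,163,10))
a=cv2.resize(s["color"][185:285,150:250],(600,600),interpolation=2)
b=cv2.resize(t["color"][205:265,355:455],None,fx=4,fy=4,interpolation=2)
c=cv2.resize(s["color"][140:220,350:500],None,fx=3,fy=3,interpolation=2)
C=np.zeros((600,800,3),np.uint8)
C[:400,:400]=cv2.resize(a,(400,400));C[:240,400:]=b;C[240:480,350:800]=c
cv2.imwrite("pics/c1.png",C[:,:,::-1])
```

```text
tin [568.4  47.8  43.1] [565.9  48.9  41. ] [569.3  48.6  41. ]
stop [ 376.7 -234.    12.8] [ 384.2 -234.8   18. ] [ 376.1 -233.9   18. ]
lid [365.5 310.7  27. ] [374.9 299.8  34. ] [366.1 310.3  34. ]
liddisc [364.6 305.   10. ] [373.7 304.1  10. ]
```

View pics/c1.png

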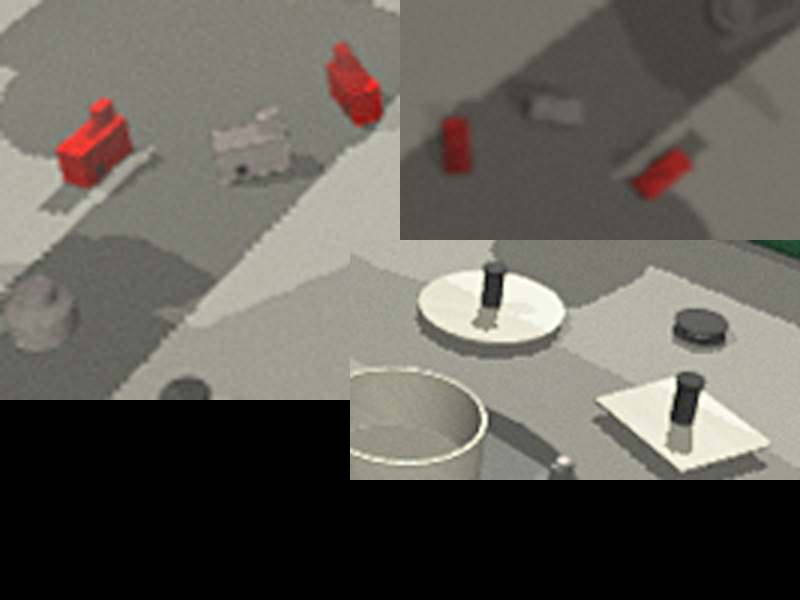

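The grey stop sits at crop (250,150) with a tab at its upper right, clearly separate from the red ones. The large round lid is confirmed. I'm moving above the stop.

Request:
move_arm(
  motion=[
    [20,65,-5,0,0,0.12,60],
    [40,130,-10,0,0,0.24,60],
    [60,195,-15,0,0,0.36,60],
    [75,245,-20,0,0,0.48,60],
    [85,280,-20,0,0,0.6,60],
  ],
)

```text
t: 1.22
ee_pos: [334.7, -361.2, 207.5]
orientation: [-3.039, 0.795, -0.0]
ft_force: [0.1, 0.8, 1.0]
width: 60.6
```

Request:
move_arm(
  motion=[
    [15,41,-5,0,0,0.12,60],
    [30,82,-10,0,0,0.24,60],
    [38,120,-10,0,0,0.27,60],
    [38,120,-10,0,0,0.27,60],
    [38,120,-10,0,0,0.27,60],
  ],
)

```text
t: 1.63
ee_pos: [373.2, -241.2, 197.8]
orientation: [3.118, -0.381, 0.0]
ft_force: [-0.3, -0.2, 0.1]
width: 60.2
```

Run:
```python
from h import *
w=get_image("wrist");save(w,"w1.png",s=1.25)
o=get_obs();print(o["ee_pos"].round(1),o["orientation"].round(3),o["t"])
for r in mark_of(w,"stop_center"): print(r, onz(w,r["location"][1],r["location"][0],18))
for r in recognise(w,"stop_center"): print(r, onz(w,*r["bbox"][:2],18))
```

```text
[ 373.2 -242.7  198. ] [ 3.117e+00 -3.840e-01  1.000e-03] 1.6833
{'location': [237.9, 301.9], 'p': 0.83} [ 326.6 -308.3   18. ]
{'location': [176.1, 322.7], 'p': 0.65} [ 373.1 -234.6   18. ]
{'location': [118.4, 291.6], 'p': 0.57} [ 354.1 -158.9   18. ]
{'bbox': [303.9, 238.2, 33.7, 35.6], 'p': 0.73} [ 329.1 -309.3   18. ]
{'bbox': [289.1, 120.6, 33.9, 27.2], 'p': 0.61} [ 350.6 -160.6   18. ]
```

View pics/w1.png

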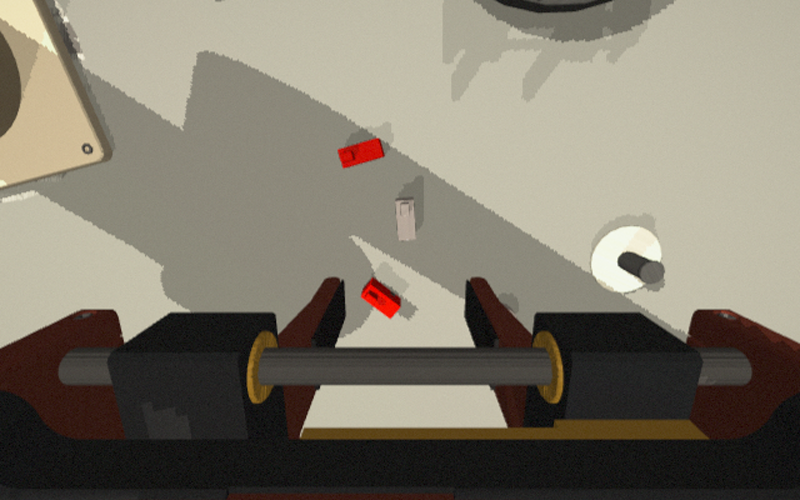

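Run:
```python
from h import *
w=get_image("wrist")
g=w["color"][150:202,300:350].astype(int)
a=onz(w,406.5/1.25,240/1.25,24);b=onz(w,405/1.25,199/1.25,26);print(a,b,(a+b)/2,np.linalg.norm(a-b),np.degrees(np.arctan2(*(b-a)[[1,0]])))
# segmentation: bright pinkish vs grey background
m=((g[:,:,0]-g[:,:,2])>0)
import sys
print(g[25,::3].tolist()); print(g[::4,24].tolist())
from scipy.spatial.transform import Rotation as R
print(R.from_rotvec(get_obs()["orientation"]).as_matrix().round(3))
```

```text
[ 371.4 -256.8   24. ] [ 380.  -216.8   26. ] [ 375.7 -236.8   25. ] 40.96291005287589 77.86611982936662
[[140, 137, 122], [138, 132, 120], [144, 139, 124], [142, 138, 124], [139, 136, 122], [143, 138, 125], [182, 167, 153], [182, 168, 154], [183, 168, 154], [179, 165, 153], [185, 170, 157], [118, 116, 103], [117, 115, 103], [142, 140, 125], [137, 135, 120], [138, 136, 122], [140, 134, 122]]
[[116, 112, 101], [118, 117, 105], [150, 139, 126], [182, 167, 154], [181, 167, 151], [163, 149, 137], [183, 168, 154], [183, 170, 154], [180, 167, 154], [182, 167, 154], [142, 136, 122], [142, 138, 128], [144, 140, 126]]
[[ 0.969 -0.246  0.001]
 [-0.246 -0.969 -0.001]
 [ 0.001  0.    -1.   ]]
```

Request:
move_arm(
  motion=[
    [2.3,6.5,-40,0,0,0.035,50],
    [2.3,6.5,-80,0,0,0.035,50],
    [2.3,6.5,-120,0,0,0.035,50],
    [2.3,6.5,-150,0,0,0.035,50],
    [2.3,6.5,-150,0,0,0.035,50],
  ],
)

```text
t: 2.25
ee_pos: [371.5, -235.7, 42.9]
orientation: [-3.119, 0.336, 0.013]
ft_force: [-0.6, 0.1, 0.2]
width: 49.9
```

Run:
```python
from h import *
w=get_image("wrist");save(w,"w2.png")
o=get_obs();print(o["ee_pos"].round(1),o["orientation"].round(3),o["t"])
for r in mark_of(w,"stop_center"): print(r, onz(w,r["location"][1],r["location"][0],18))
print(proj(w,np.array([375.5,-236,18])),proj(w,o["ee_pos"]-[0,0,30]))
```

```text
[ 372.8 -236.4   45.3] [-3.121  0.336  0.009] 2.3
{'location': [126.1, 270.2], 'p': 0.78} [ 351.6 -161.3   18. ]
{'location': [224.5, 328.5], 'p': 0.71} [ 374.6 -235.7   18. ]
{'location': [324.2, 291.8], 'p': 0.63} [ 329.  -311.3   18. ]
[329.9 224.6] [326.3 224.6]
```

View pics/w2.png

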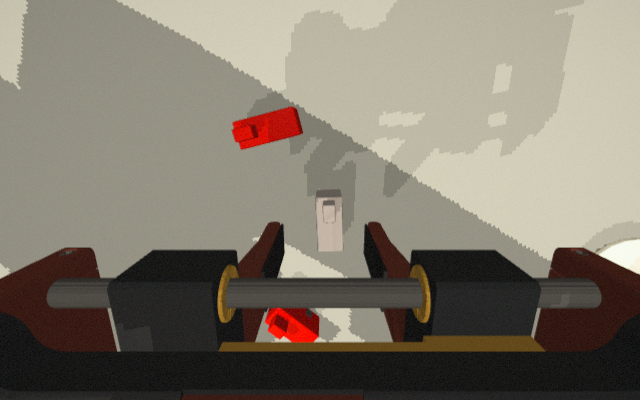

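The grey stop at (329,220) lies between the fingers and lines up with them. I'll go down and close.

Request:
move_arm(
  motion=[
    [1,0.5,-25,0,0,0,50],
    [1,0.5,-41,0,0,0,50],
    [1,0.5,-41,0,0,0,0],
    [1,0.5,-41,0,0,0,0],
    [1,0.5,-41,0,0,0,0],
  ],
)

```text
t: 2.77
ee_pos: [377.1, -237.0, 8.5]
orientation: [3.122, -0.333, 0.004]
ft_force: [0.4, -0.4, 0.4]
width: 33.8
```

Request:
move_arm(
  motion=[
    [0,0,0,0,0,0,0],
    [0,0,0,0,0,0,0],
    [0,0,0,0,0,0,0],
    [0,0,30,0,0,0,0],
    [0,0,70,0,0,0,0],
  ],
)

```text
t: 3.18
ee_pos: [374.1, -234.7, 75.5]
orientation: [-3.121, 0.332, 0.009]
ft_force: [0.8, -0.3, -0.2]
width: 17.8
```

Request:
move_arm(
  motion=[
    [8,12,40,0,0,0,0],
    [25,40,65,0,0,0,0],
    [45,70,85,0,0,0,0],
    [65,100,100,0,0,0,0],
    [85,130,110,0,0,0,0],
  ],
)

```text
t: 3.6
ee_pos: [462.3, -104.8, 189.3]
orientation: [3.123, -0.333, 0.006]
ft_force: [1.2, -0.6, -0.9]
width: 17.7
```

Request:
move_arm(
  motion=[
    [22,32,0,0,0,0,0],
    [44,64,0,0,0,0,0],
    [66,96,0,0,0,0,0],
    [88,128,0,0,0,0,0],
    [108,153,0,0,0,0,0],
  ],
)

```text
t: 4.02
ee_pos: [569.7, 49.6, 187.2]
orientation: [-3.124, 0.331, -0.001]
ft_force: [1.0, -0.9, -0.9]
width: 17.7
```

Run:
```python
from h import *
w=get_image("wrist");s=get_image("scene")
save(w,"w3.png")
o=get_obs();print(o["ee_pos"].round(1),o["orientation"].round(3),o["t"],o["width"])
for i in(w,s):
  for r in mark_of(i,"tin")[:2]: print(r, onz(i,r["location"][1],r["location"][0],41))
  for r in recognise(i,"tin")[:2]: print(r)
print(proj(w,np.array([568,48,95])))
```

```text
[571.6  50.5 187.2] [-3.123  0.326 -0.004] 4.1167 17.734764541274828
{'location': [189.5, 321.2], 'p': 0.66} [566.1  47.7  41. ]
{'bbox': [320.9, 189.9, 124.1, 112.8], 'p': 0.97}
{'location': [219.4, 364.5], 'p': 0.82} [573.6  44.8  41. ]
{'bbox': [368.1, 208.9, 60.8, 52.2], 'p': 0.62}
[322.5 202. ]
```

View pics/w3.png

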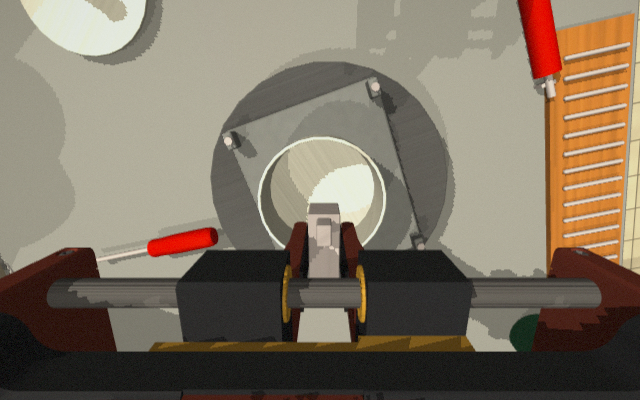

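The rim circle is centred at about (322,201), and (568,48,95) projects to (322.5,202). So the tin is at (568,48), and I'm lowering the stop.

Request:
move_arm(
  motion=[
    [-3,-2,-35,0,0,0,0],
    [-3,-2,-70,0,0,0,0],
    [-3,-2,-105,0,0,0,0],
    [-3,-2,-127,0,0,0,0],
    [-3,-2,-127,0,0,0,0],
  ],
)

```text
t: 4.73
ee_pos: [561.7, 43.4, 55.6]
orientation: [3.122, -0.335, -0.013]
ft_force: [-0.2, 0.3, -1.5]
width: 17.6
```

Request:
move_arm(
  motion=[
    [0,0,-5,0,0,0,0],
    [0,0,-7,0,0,0,0],
    [0,0,-7,0,0,0,0],
  ],
)

```text
t: 4.98
ee_pos: [566.8, 44.6, 54.0]
orientation: [-3.123, 0.333, -0.003]
ft_force: [0.1, -0.1, -0.6]
width: 17.8
```

Request:
move_arm(
  motion=[
    [0,0,-1.5,0,0,0,0],
    [0,0,-3,0,0,0,0],
    [0,0,-3,0,0,0,0],
  ],
)

```text
t: 5.23
ee_pos: [567.2, 44.9, 52.8]
orientation: [-3.124, 0.332, -0.004]
ft_force: [-5.5, -2.1, 19.9]
width: 17.8
```

Request:
move_arm(
  motion=[
    [0,0,1,0,0,0,36],
    [0,0,1,0,0,0,36],
    [0,0,1,0,0,0,36],
    [0,0,1,0,0,0,36],
    [0,0,30,0,0,0,36],
  ],
)

```text
t: 5.65
ee_pos: [562.6, 44.8, 75.8]
orientation: [3.123, -0.332, -0.013]
ft_force: [0.4, -0.3, 0.2]
width: 35.7
```

Request:
move_arm(
  motion=[
    [0,0,35,0,0,0,36],
    [0,0,70,0,0,0,36],
    [0,0,105,0,0,0,36],
    [0,0,105,0,0,0,36],
  ],
)

```text
t: 5.98
ee_pos: [569.9, 45.3, 191.2]
orientation: [-3.122, 0.332, -0.017]
ft_force: [2.0, 0.4, 0.3]
width: 35.4
```

Run:
```python
from h import *
w=get_image("wrist")
save(w,"w4.png")
o=get_obs();print(o["ee_pos"].round(1),o["orientation"].round(3),o["qpos"].round(3),o["t"],o["width"])
for l in("tin","stop_center"):
  for r in mark_of(w,l)[:2]: print(l,r, onz(w,r["location"][1],r["location"][0],41 if l=="tin" else 63))
print(proj(w,np.array([568,48,95])))
```

```text
[568.5  45.2 188.4] [-3.123  0.332 -0.012] [0.058 0.383 1.785 0.    0.966 0.27 ] 6.0333 36.118525576201186
tin {'location': [183.5, 320.6], 'p': 0.98} [568.5  49.5  41. ]
stop_center {'location': [192.9, 321.3], 'p': 0.96} [568.1  43.9  63. ]
[320.4 196.9]
```

View pics/w4.png

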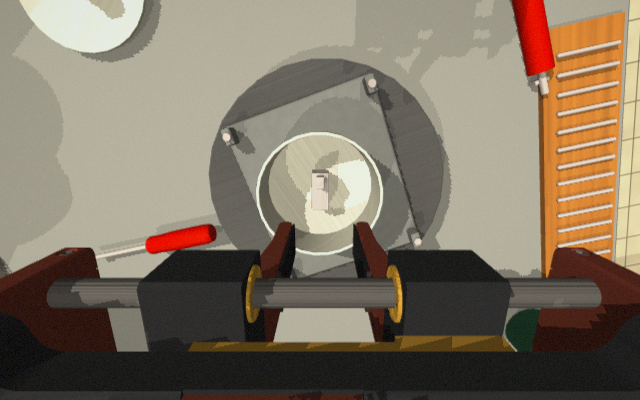

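The stop stands upright inside the tin at (320,190). Next is the lid at about (366,308).

Request:
move_arm(
  motion=[
    [-20,26,0,0,0,0,50],
    [-44,58,0,0,0,0,50],
    [-68,90,0,0,0,0,50],
    [-92,122,0,0,0,0,50],
    [-116,152,0,0,0,0,50],
  ],
)

```text
t: 6.55
ee_pos: [447.5, 197.7, 182.7]
orientation: [3.122, -0.333, -0.005]
ft_force: [-0.2, 0.1, -0.5]
width: 49.9
```

Request:
move_arm(
  motion=[
    [-24,30,0,0,0,0,50],
    [-48,60,0,0,0,0,50],
    [-72,90,-10,0,0,0,50],
    [-86,110,-30,0,0,0,50],
    [-86,110,-30,0,0,0,50],
  ],
)

```text
t: 6.97
ee_pos: [359.3, 307.8, 150.6]
orientation: [3.12, -0.326, -0.009]
ft_force: [0.2, -1.2, -0.2]
width: 50.0
```

Run:
```python
from h import *
w=get_image("wrist")
save(w,"w5.png")
o=get_obs();print(o["ee_pos"].round(1),o["orientation"].round(3),o["t"],o["width"])
for r in mark_of(w,"lid_knob")[:2]: print(r, onz(w,r["location"][1],r["location"][0],34))
for r in recognise(w,"lid_knob")[:2]: print(r, onz(w,*r["bbox"][:2],12))
```

```text
[360.8 306.9 151.7] [ 3.12  -0.326 -0.007] 7.0167 49.8735486947587
{'location': [193.0, 331.6], 'p': 0.89} [366.4 306.4  34. ]
{'bbox': [331.4, 183.5, 125.3, 118.2], 'p': 0.87} [367.6 311.4  12. ]
```

View pics/w5.png

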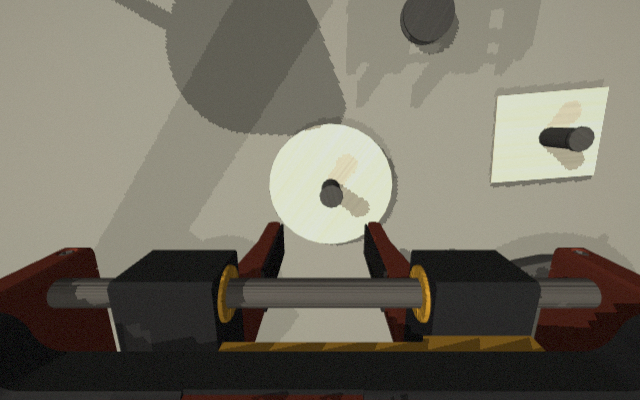

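Lid disc centred at (331,184), knob top at (331,196). The marks put the knob at about (366.5,307.5).

Request:
move_arm(
  motion=[
    [5.5,1,-35,0,0,0,50],
    [5.5,1,-70,0,0,0,50],
    [5.5,1,-100,0,0,0,50],
    [5.5,1,-120,0,0,0,50],
    [5.5,1,-120,0,0,0,50],
  ],
)

```text
t: 7.53
ee_pos: [368.5, 305.3, 31.5]
orientation: [3.119, -0.335, -0.007]
ft_force: [-1.1, -0.1, 0.1]
width: 49.9
```

Request:
move_arm(
  motion=[
    [0,0,-6,0,0,0,50],
    [0,0,-12,0,0,0,50],
    [0,0,-12,0,0,0,50],
  ],
)

```text
t: 7.78
ee_pos: [370.2, 307.9, 23.0]
orientation: [-3.123, 0.334, -0.001]
ft_force: [0.1, -0.2, 0.0]
width: 50.2
```

Request:
move_arm(
  motion=[
    [-2,0,-3,0,0,0,50],
    [-2,0,-3,0,0,0,10],
    [-2,0,-3,0,0,0,0],
    [-2,0,-3,0,0,0,0],
    [-2,0,-3,0,0,0,0],
  ],
)

```text
t: 8.2
ee_pos: [367.7, 308.2, 20.0]
orientation: [-3.123, 0.332, -0.001]
ft_force: [0.9, 0.6, 0.7]
width: 26.7
```

Request:
move_arm(
  motion=[
    [0,0,0,0,0,0,0],
    [0,0,0,0,0,0,0],
    [0,0,0,0,0,0,0],
    [0,0,0,0,0,0,0],
  ],
)

```text
t: 8.53
ee_pos: [367.6, 308.2, 19.9]
orientation: [-3.124, 0.332, -0.0]
ft_force: [-1.5, 0.3, 5.0]
width: 21.2
```

Request:
move_arm(
  motion=[
    [0,0,10,0,0,0,0],
    [0,0,40,0,0,0,0],
    [0,0,80,0,0,0,0],
    [0,0,120,0,0,0,0],
    [0,0,155,0,0,0,0],
  ],
)

```text
t: 8.95
ee_pos: [367.2, 307.7, 177.1]
orientation: [3.124, -0.332, 0.0]
ft_force: [0.1, -0.0, -1.2]
width: 21.0
```

Request:
move_arm(
  motion=[
    [18,-24,5,0,0,0,0],
    [40,-52,5,0,0,0,0],
    [62,-80,5,0,0,0,0],
    [84,-108,5,0,0,0,0],
    [106,-137,5,0,0,0,0],
  ],
)

```text
t: 9.37
ee_pos: [474.0, 169.6, 180.3]
orientation: [-3.124, 0.331, -0.001]
ft_force: [0.1, 0.6, -1.7]
width: 20.8
```

Request:
move_arm(
  motion=[
    [22,-30,0,0,0,0,0],
    [44,-60,0,0,0,0,0],
    [66,-90,0,0,0,0,0],
    [84,-115,0,0,0,0,0],
    [94,-123,0,0,0,0,0],
  ],
)

```text
t: 9.78
ee_pos: [569.0, 44.6, 180.0]
orientation: [3.123, -0.337, 0.001]
ft_force: [0.0, 0.5, -1.2]
width: 20.8
```

Request:
move_arm(
  motion=[
    [0,0,0,0,0,0,0],
    [0,0,0,0,0,0,0],
  ],
)

```text
t: 9.95
ee_pos: [567.0, 48.0, 179.5]
orientation: [-3.124, 0.334, 0.002]
ft_force: [-0.0, 0.5, -2.0]
width: 20.8
```

Run:
```python
from h import *
w=get_image("wrist");s=get_image("scene");t=get_image("top")
o=get_obs();print(o["ee_pos"].round(1),o["orientation"].round(3),o["t"],o["width"],o["ft_force"].round(1))
C=np.zeros((600,800,3),np.uint8)
C[:350,:560]=cv2.resize(w["color"],(560,350))
C[350:600,:400]=cv2.resize(s["color"][100:250,270:510],(400,250))
C[350:600,400:800]=cv2.resize(t["color"][90:240,176:416],(400,250))
cv2.imwrite("pics/c6.png",C[:,:,::-1])
for i in(w,s,t):
  for l in("tin","lid_knob"):
    for r in mark_of(i,l)[:2]: print(l,r,onz(i,r["location"][1],r["location"][0],41 if l=="tin" else o["ee_pos"][2]+14))
```

```text
[566.3  49.2 179.5] [-3.124e+00  3.300e-01  2.000e-03] 10.1 21.137191338835393 [ 0.3 -0.3 -1.7]
lid_knob {'location': [252.3, 324.4], 'p': 0.74} [566.8  46.  193.5]
tin {'location': [220.4, 363.8], 'p': 0.6} [575.7  41.3  41. ]
tin {'location': [208.0, 364.0], 'p': 0.4} [538.3  68.9  41. ]
lid_knob {'location': [155.5, 369.8], 'p': 0.79} [567.5  50.3 193.5]
```

View pics/c6.png

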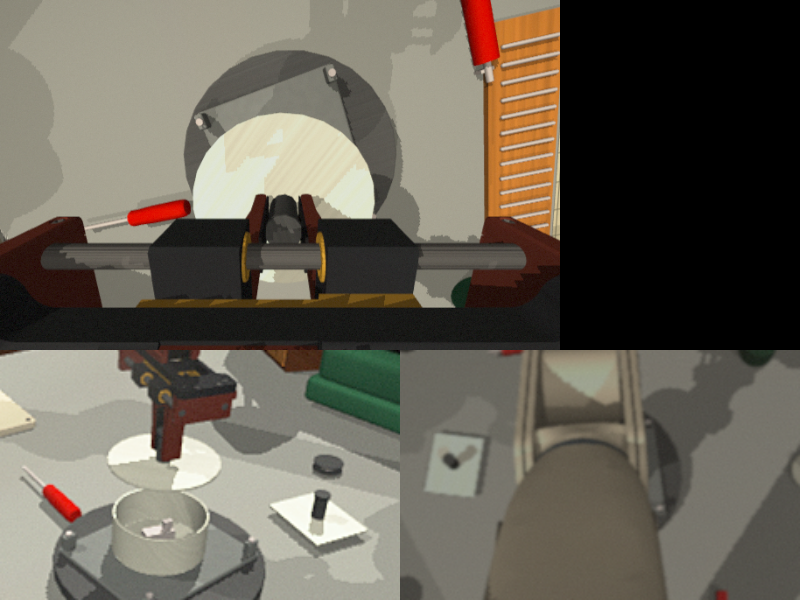

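The lid is held level over the tin, knob at wrist-image (285,215) of the composite, and the stop is visible in the tin. I'm lowering it.

Request:
move_arm(
  motion=[
    [1,-1,-15,0,0,0,0],
    [1,-1,-30,0,0,0,0],
    [1,-1,-45,0,0,0,0],
    [1,-1,-58,0,0,0,0],
    [1,-1,-58,0,0,0,0],
  ],
)

```text
t: 10.82
ee_pos: [566.7, 47.1, 119.3]
orientation: [3.123, -0.332, -0.007]
ft_force: [-0.3, 0.3, -2.2]
width: 20.8
```

Request:
move_arm(
  motion=[
    [0,0,-3,0,0,0,0],
    [0,0,-6,0,0,0,0],
    [0,0,-8,0,0,0,0],
    [0,0,-8,0,0,0,0],
  ],
)

```text
t: 11.15
ee_pos: [568.7, 47.1, 113.9]
orientation: [-3.124, 0.332, -0.001]
ft_force: [-0.8, -0.9, -1.0]
width: 21.1
```

Request:
move_arm(
  motion=[
    [0,0,-2,0,0,0,0],
    [0,0,-4,0,0,0,0],
    [0,0,-5,0,0,0,0],
    [0,0,-5,0,0,0,0],
  ],
)

```text
t: 11.48
ee_pos: [568.4, 47.0, 108.5]
orientation: [3.124, -0.332, -0.0]
ft_force: [0.3, -0.5, -1.8]
width: 21.1
```

Request:
move_arm(
  motion=[
    [0,0,-1,0,0,0,0],
    [0,0,-2,0,0,0,0],
    [0,0,-2,0,0,0,0],
  ],
)

```text
t: 11.73
ee_pos: [568.6, 47.0, 106.9]
orientation: [-3.124, 0.332, -0.0]
ft_force: [-1.4, 0.1, 2.4]
width: 21.0
```

Request:
move_arm(
  motion=[
    [0,0,-0.8,0,0,0,0],
    [0,0,-0.8,0,0,0,0],
  ],
)

```text
t: 11.9
ee_pos: [568.7, 47.0, 106.9]
orientation: [-3.124, 0.332, -0.001]
ft_force: [-3.6, -0.1, 9.7]
width: 20.8
```

Firm contact at exactly the expected height. I'll release and retreat.

Request:
move_arm(
  motion=[
    [0,0,0.5,0,0,0,45],
    [0,0,0.5,0,0,0,45],
    [0,0,0.5,0,0,0,45],
    [0,0,0.5,0,0,0,45],
    [0,0,0.5,0,0,0,45],
  ],
)

```text
t: 12.32
ee_pos: [568.5, 47.0, 106.2]
orientation: [3.124, -0.332, -0.0]
ft_force: [-0.1, -0.0, 0.4]
width: 44.3
```

Request:
move_arm(
  motion=[
    [0,0,20,0,0,0,45],
    [0,0,50,0,0,0,45],
    [0,0,90,0,0,0,45],
    [-20,-20,110,0,0,0,45],
    [-45,-45,110,0,0,0,45],
  ],
)

```text
t: 12.73
ee_pos: [527.4, 2.5, 221.1]
orientation: [-3.123, 0.329, -0.015]
ft_force: [-0.4, -0.9, 0.2]
width: 45.0
```

Request:
move_arm(
  motion=[
    [-25,-25,0,0,0,0,45],
    [-50,-50,0,0,0,0,45],
    [-50,-50,0,0,0,0,45],
  ],
)

```text
t: 12.98
ee_pos: [469.0, -50.4, 216.0]
orientation: [3.123, -0.335, -0.005]
ft_force: [0.3, -0.4, -0.6]
width: 45.1
```

Run:
```python
from h import *
w=get_image("wrist");s=get_image("scene")
o=get_obs();print(o["ee_pos"].round(1),o["t"],o["width"],o["ft_force"].round(1))
C=np.zeros((600,800,3),np.uint8)
C[:250,:400]=cv2.resize(w["color"],(400,250))
C[250:600]=cv2.resize(s["color"][158:263,264:504],(800,350),interpolation=2)
cv2.imwrite("pics/c7.png",C[:,:,::-1])
p=[]
for i in(w,s):
  for r in mark_of(i,"lid_knob")[:1]:
    u,v=r["location"][::-1];p.append((i,u,v));print(r,onz(i,u,v,121),proj(i,np.array([568,48,121])))
if len(p)==2:print(tri(p))
```

```text
[473.1 -48.7 216.6] 13.0833 44.9774297211172 [-0.2 -0.2  0.5]
{'location': [65.6, 413.6], 'p': 0.75} [567.3  48.1 121. ] [414.4  65.5]
{'location': [186.3, 366.3], 'p': 0.61} [566.2  48.5 121. ] [366.6 186.8]
[567.1  47.9 121.7]
```

View pics/c7.png

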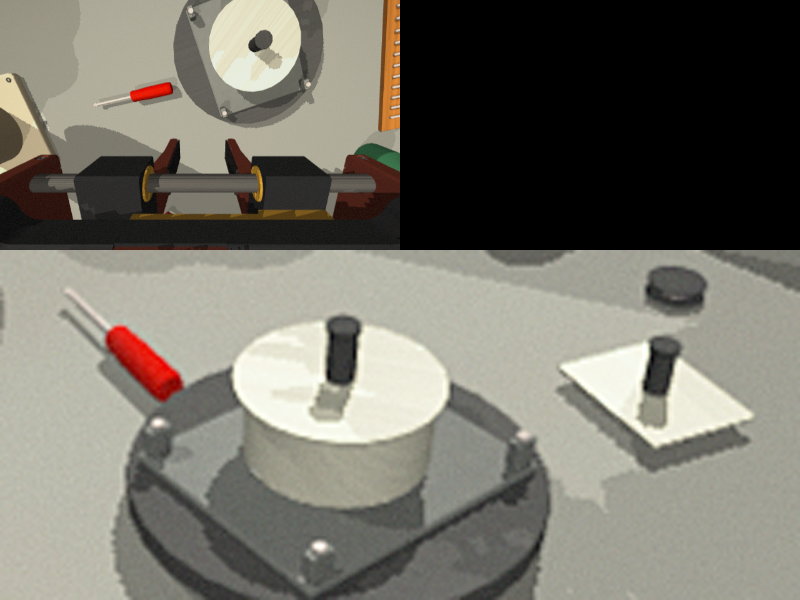

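The lid sits flat and centred on the tin. The knob triangulates to (567,48,121.7) against 121 expected, and the tin stands on the plate with the arm clear. I'm handing the job in.

```bash
python3 -c "
from workcell import *
print(close_job())"
```

```text
the job is handed in; nothing more can be done
None
```

The job is done and handed in after about 13 s of robot time. I put the nickel stop upright in the tin, then set the 136 mm round lid on it, released it and moved the arm clear.

- **Stop:** a picture taken after release showed it standing inside the tin. Lowering it, the wrist force reached about 20 N when it touched the tin floor.
- **Lid:** it met the tin at the expected height with about 10 N. In the last pictures it lies flat and centred on the tin, and the tin stands on the base plate. The knob point measured (567, 48, 121.7) mm against 121 expected height.
- **Failed or disagreeing checks:** none failed. While the lid hung over the tin, one tin reading from the scene camera was about 10 mm off. I used the earlier measurement, (568, 48), and the last pictures agreed with it.

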